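Third hand for closing a laboratory flow cell

TASK

Lay (do not drop) the orange cover squarely on the grey cell body that waits on the assembly jig, so that their edges line up, then push the closed pair along the jig, square and flush, against the sprung steel stop until the pointer stands in the middle of the green zone, never letting the pointer reach the red zone. Finish while holding it there with that steady push, so that a colleague can put in the screws: do not back off or let go at the end. Leave the bottle, the jar and the crucible alone.

Things in the scene. Friction and masses are not known exactly. Their poses are not given: they have to be found in the camera images.
- jig: Fixed assembly jig: aluminium bed, flat top 20 mm above the bench, no side walls. Origin on the underside; bed from x = -130 to 150, y = -75 to 75 mm in its axes, z up. Its +x runs along the bed to the sprung stop (pushing direction), roughly away from the robot. A blue housing 30 mm high above the bed, x = 100 to 140, 120 mm wide, has on top the gauge: white strip, green and red zones.
- jig_bed (a point): Point on the top of the jig's bed, straight above the jig's origin (20 mm above the bench), same axes as the jig.
- stop (a joint): Travel of the sprung stop in m: 0 at rest, grows as it is pushed in the jig's +x, end of travel 0.016. The spring gives 0.9 N per mm, no preload; it returns by itself if released. Its black pointer's tip is in the gauge's green zone from 0.004 to 0.010 (3.6 to 9 N), middle 0.007 (6.3 N); the red zone, from 0.0145 on, must never be reached.
- stop_face (a point): Centre of the front face of the sprung stop, an upright steel plate 12 mm thick, 100 mm wide, from 1 to 35 mm above the bed; the point is 16 mm above the bed and moves with the stop. Axes as the jig's; the face looks along -x. At rest the face is at x = 60 mm in the jig's axes.
- body_centre (a point): Centre of the grey plastic cell body, a loose flat plate 90 mm (its x) x 56 mm (its y) x 16 mm thick, 0.11 to 0.21 kg, lying on the jig's bed, its long side roughly along the jig's x, 25 to 55 mm short of the stop. Its top is flat: the dark channel and screw holes are only painted. z up.
- cover_centre (a point): Centre of the orange plastic cover, a loose flat plate 90 mm (its x) x 56 mm (its y) x 16 mm thick, 0.09 to 0.17 kg, that starts flat on the bench left or right of the jig, with room around it. Two brass ports (not solid) stand 7 mm up from its top, 18 mm either side of the centre along x. It fits the cell body either way round. z up.
- amber_bottle: Bystander: loose amber glass bottle with a black cap, 54 mm across, 110 mm high, origin at the centre of its underside.
- crucible: Bystander: small white porcelain crucible, 48 mm across, 40 mm high, origin at the centre of its underside.
- white_jar: Bystander: white plastic jar with a black cap, 60 mm across, 85 mm high, origin at the centre of its underside.
There are look-alikes about, which are no part of the job. Several things look just like the part that bears cover_centre: the one meant starts farthest to the robot's right. There is more than one size of the part that bears body_centre; the job needs the smaller.

How it is judged:
On the way:
1. the orange cover lies squarely on the grey cell body on the jig (z of cover_centre in the frame of body_centre between 0.014 and 0.018 m and y of cover_centre in the frame of body_centre between -0.004 and 0.004 m and angle between the x axis of cover_centre and the x axis of body_centre, either way round below 0.06 rad and angle between each of cover_centre, body_centre's own z axis and vertical below 0.05 rad and x of cover_centre in the frame of body_centre between -0.006 and 0.006 m and contact force between cover and cell_body above 0.2 N and linear speed of cover below 0.02 m/s), for 0.2 s.
At the end, for the whole second after the job is handed in: Cover flat on the body, aligned within 3 mm along the jig, 4 mm across, 0.06 rad; both on the bed, flush with the stop (gap under 2.5 mm, 0.05 rad) within 35 mm of its middle; stop pushed in 4 to 10 mm by them (3.6 to 9 N), fingers still pressing, all at rest (z of cover_centre in the frame of body_centre between 0.014 and 0.018 m and y of cover_centre in the frame of body_centre between -0.004 and 0.004 m and angle between the x axis of cover_centre and the x axis of body_centre, either way round below 0.06 rad and angle between each of cover_centre, body_centre's own z axis and vertical below 0.05 rad and x of cover_centre in the frame of body_centre between -0.003 and 0.003 m and value of joint stop between 0.004 and 0.01 m and x of cover_centre in the frame of stop_face between -0.0475 and -0.042 m and angle between the x axis of each of cover_centre, body_centre and the x axis of stop_face, either way round below 0.05 rad and y of cover_centre in the frame of stop_face between -0.035 and 0.035 m and x of body_centre in the frame of stop_face between -0.0475 and -0.042 m and y of body_centre in the frame of stop_face between -0.035 and 0.035 m and z of body_centre in the frame of jig_bed between 0.005 and 0.011 m and contact force between any of cell_body, cover and stop above 1.5 N and (contact force between the fingers and cell_body above 1 N or contact force between the fingers and cover above 1 N) and linear speed of each of cover, cell_body below 0.01 m/s); the arm keeps its last pose, push and grip.
It fails at once if the pointer reaches the red zone (stop pressed too hard) (value of joint stop above 0.0145 m).
It fails at once if the orange cover is let go in mid-air instead of being laid down (height (world z) of cover_centre above 0.085 m and contact force between the fingers and cover below 0.05 N).
It fails at once if the amber bottle is moved by more than 20 mm or tipped (distance of amber_bottle from where it was at the start of the episode above 0.02 m or angle between amber_bottle's own z axis and vertical above 0.3 rad).
It fails at once if the crucible is moved by more than 20 mm or tipped (distance of crucible from where it was at the start of the episode above 0.02 m or angle between crucible's own z axis and vertical above 0.3 rad).
It fails at once if the white jar is moved by more than 20 mm or tipped (distance of white_jar from where it was at the start of the episode above 0.02 m or angle between white_jar's own z axis and vertical above 0.3 rad).
It also fails if it takes over 51 s, if anything falls off the work surface, if the arm or the gripper's body presses on something with over 40 N, if the wrist force passes 120 N, or if a joint passes its speed limit or range.

ROBOT

A 6-joint arm with a two-finger parallel gripper is mounted at the origin on the work surface. World frame = base frame: x ahead of the robot, y to its left, z up, the work surface at z = 0. Lengths are in m, angles in rad, forces in N, time in s.
With the tool pointing down it reaches from about 0.375 to 0.9 m from the base axis. Payload 3.1 kg.
Tool frame: the origin (TCP) lies between the finger pads; the fingertips stand 8 mm ahead of it and the grasp point (between the pads) lies 11 mm behind it; z points along the fingers, y is the line along which they close (so a half turn about z gives the same grasp; the last joint's range is limited). The gripper opens to 85 mm and grips with 20 to 120 N. Pads are 22 mm wide; open, the fingers measure 114 mm over their backs; the gripper's body (76 mm by 85 mm) begins 54 mm behind the grasp point. The pads swing forward as they close: fully open they stand 13 mm farther back than shut.
Start: joints at [0.991, 0.527, 1.433, -0, 1.181, -0.178], TCP at [0.244, 0.575, 0.239] pointing down, gripper open.
Joint ranges: [-3.08, 3.08], [-0.75, 2.2], [0.22, 2.44], [-1.43, 4.57], [0, 2.65], [-2.85, 2.85]. Speed limits (rad/s): [2.79, 2.79, 3.14, 3.14, 3.14, 3.14].

INTERFACE

Orientations are given as a unit quaternion [x, y, z, w].
In Python, from station import readout, cams, sign_off gives the robot as it stands.
- The arm moves only by the tool send_rows, never from a script. Its argument "commands" is text: rows parted by semicolons, each of 5 numbers parted by spaces: the finger opening in mm, from 0 to 85.4, then the shift along the tool's x, y, z each as a share of 0.02 m, from -1 to 1, then the turn about the tool's z as a share of 4 degrees, from -1 to 1. In form: grip dx dy dz spin; .... A call has 1 to 20 rows; each row shifts and turns the commanded pose from where the row before left it, along the tool's axes as they then stand; what a row does not reach is not made up. A row lasts 1/12 s, in which the tool goes at most 41.7 mm and 7.16 degrees, less where a joint would pass 70% of its speed; a pose out of reach is approached as far as the arm can. A call with a number of a shift or a turn outside -1 to 1 is refused whole. A call with a gripper value outside its range is refused whole. The fingers move at their own pace and stop on an object; "grip_force" is the grip in N (left out, the last holds). Time passes only in rows, so rows that do not move let the fingers close. It gives the time, the measured TCP pose, the force, the opening and the grip force at its end, in the units of the state.
- readout.sense(): the state, without advancing time (a new reading comes with each control period).
- cams.snapshot(name): name is "scene" or "top"; returns a dict with "pixels" (384x512x3 uint8, red, green, blue), "intrinsics" (3x3 intrinsics, pixels), "eye" and "rotation" of the camera in the world. Camera axes: x right, y down, z forward; pixel columns grow to the right and rows downward; lengths in m; the calibration is good to about 2 mm. A picture is of the moment at which its call begins. There is no depth.
- sign_off(): hands the job in; it is judged then, once.
The state is a dict: "t": time; "q": joint angles; "qd": joint speeds; "tau": joint torques, N m; "tcp_pos": TCP position; "tool_rot": TCP orientation; "force": force on the tool from outside, world axes, zero at the start; "ft_torque": the same for the moment, N m; "finger_gap": opening from 0.0 (shut) to 1.0 (fully open); "gripper_force": force on a finger pad.
Only numpy, scipy, OpenCV 4.12 (cv2) and the standard library are available. Lean on these libraries where they do the work, as an engineer would, in place of code of your own. Each camera call takes 0.05 s, during which the arm holds its last target. There are 200 camera calls.

## Working session

There is one attempt and no reset: what is moved stays moved. The work goes in short steps, Python scripts to look and compute and a tool call to move; the robot and the scene stay as the last step left them, time stands still between calls to the robot, and variables do not carry over. Pictures are saved under pics/ and viewed, at most 10 in all, crops included, and the job is handed in when it is done.

Besides the shell and the picture viewer there is one more tool, called after ">>>" in YAML: its name, and indented under it one key for each argument. send_rows: Moves the arm, as the interface text tells. Its arguments: {"type":"object","properties":{"commands":{"type":"string"},"grip_force":{"type":"number"}},"required":["commands"]}

```bash
mkdir -p pics
cat > h.py <<'E'
import numpy as np, cv2
from station import readout, cams, sign_off
def snap(n,f):
    d=cams.snapshot(n); cv2.imwrite(f,np.array(d["pixels"])[:,:,::-1]); np.savez('%s.npz'%n,**{k:np.array(v) for k,v in d.items()}); return d
def world(d,uv,z):
    K=np.array(d["intrinsics"]);R=np.array(d["rotation"]);e=np.array(d["eye"])
    uv=np.atleast_2d(uv).astype(float)
    r=(R@np.linalg.inv(K)@np.c_[uv,np.ones(len(uv))].T).T
    return e+r*((z-e[2])/r[:,2])[:,None]
E
python3 - <<'E'
from h import *
for n in("top","scene"):
    d=snap(n,f"pics/{n}0.png"); print(n,d["eye"],d["rotation"],d["intrinsics"])
s=readout.sense();print(s)
E
```

```text
top [ 0.49292631 -0.00459478  1.00840125] [ 0.70822287 -0.70537291  0.00651066 -0.02875804] [[387.85112674   0.         252.73517593]
 [  0.         387.85112674 187.86244652]
 [  0.           0.           1.        ]]
scene [0.96636638 0.64871487 0.58577936] [ 0.24435518  0.84789408 -0.44843045 -0.14239489] [[371.12470415   0.         255.01940076]
 [  0.         371.12470415 193.72337919]
 [  0.           0.           1.        ]]
{'t': 0.1, 'q': array([ 9.90555033e-01,  5.28379608e-01,  1.43378400e+00,  8.11760696e-07,
        1.18139255e+00, -1.78485248e-01]), 'qd': array([ 0.00057102, -0.00231438, -0.00245177,  0.00152995,  0.00148293,
        0.00012199]), 'tau': array([-6.32122374e-05, -4.43307853e+01, -1.78586143e+01, -2.37459808e-04,
        3.91941634e-03,  1.04298556e-05]), 'tcp_pos': array([0.24400991, 0.57471419, 0.23842439]), 'tool_rot': array([ 1.99529830e-01,  9.79891261e-01, -9.11807243e-04, -3.63918462e-04]), 'force': array([-0.93823232, -0.52714927, -0.24906972]), 'ft_torque': array([-0.03519263, -0.00254013, -0.04402555]), 'gripper_force': 0.0, 'finger_gap': 1.000902290856985}
```

Rotation is a quaternion.

```bash
sed -i 's/R=np.array(d\["rotation"\])/R=Rot.from_quat(d["rotation"]).as_matrix()/; 1a from scipy.spatial.transform import Rotation as Rot' h.py
python3 - <<'E'
import cv2
im=cv2.imread('pics/top0.png');cv2.imwrite('pics/top0b.png',cv2.resize(im,(768,576),interpolation=cv2.INTER_CUBIC))
E
```

```text
(no output)
```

View pics/top0b.png

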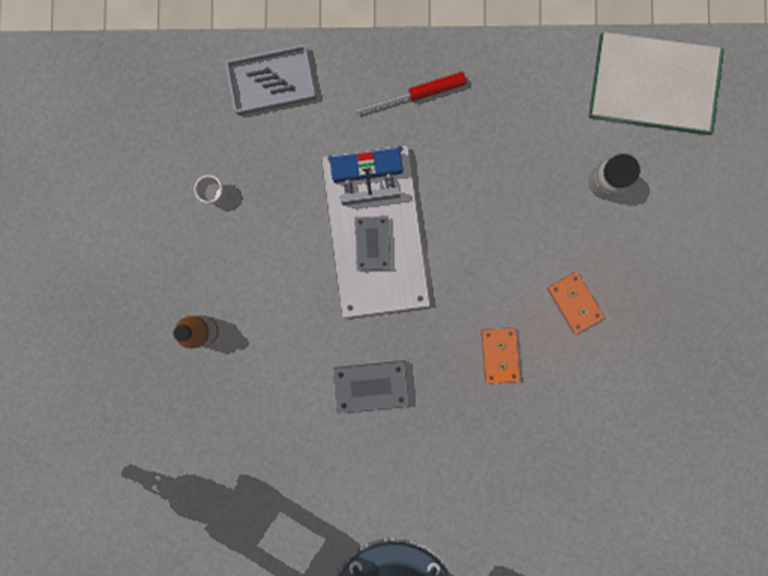

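View pics/scene0.png

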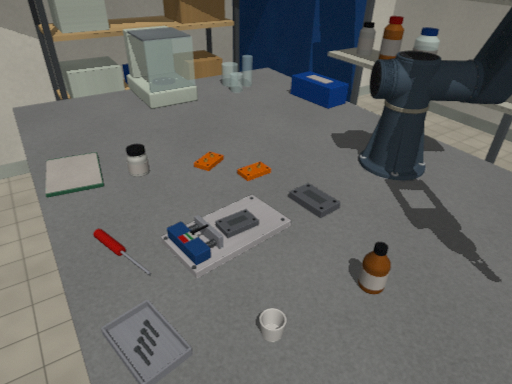

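The top view (768-px scale) shows the jig at about (377,230) with the small body on it at (374,244). The two covers are at (501,355) and (576,302), and the second is the rightmost, so it is the one meant. The bottle is at (190,332), the crucible at (208,188) and the jar at (620,172). Next I measure them.

```bash
cat >> h.py <<'E'
def rect(d,mask,z,near=None):
    n,l,st,c=cv2.connectedComponentsWithStats(mask.astype(np.uint8))
    out=[]
    for i in range(1,n):
        if st[i,4]<250: continue
        ys,xs=np.where(l==i)
        P=world(d,np.c_[xs,ys],z)[:,:2]
        (cx,cy),(w,h),a=cv2.minAreaRect((P*1000).astype(np.float32))
        if w<h: w,h,a=h,w,a+90
        a=(a+90)%180-90
        out.append((round(cx,1),round(cy,1),round(w,1),round(h,1),round(a,2),st[i,4]))
    return out
def orange(d):
    p=np.array(d["pixels"]);hs=cv2.cvtColor(p,cv2.COLOR_RGB2HSV)
    return (hs[...,0]<16)&(hs[...,1]>150)&(hs[...,2]>150)
E
python3 - <<'E'
from h import *
d=dict(np.load('top.npz'))
print(rect(d,orange(d),.016))
p=d["pixels"].astype(int);g=p.sum(2)/3
m=np.zeros(g.shape,bool);m[138:186,230:270]=1
print(g[160,215:290].astype(int),g[130:190,249].astype(int))
body=cv2.morphologyEx((m&(g<125)).astype(np.uint8),cv2.MORPH_CLOSE,np.ones((3,3)))
print('body',rect(d,body,.036))
jig=(g>165);jig[:90]=0;jig[220:]=0;jig[:,:200]=0;jig[:,300:]=0
print('jig',rect(d,jig,.02))
im=p.astype(np.uint8)[90:220,205:305,::-1];cv2.imwrite('pics/c1.png',cv2.resize(im,(600,780)[:2] if 0 else (460,598),interpolation=cv2.INTER_CUBIC))
E
```

```text
[(510.0, -305.1, 87.4, 54.4, 29.98, np.int32(659)), (419.3, -178.1, 88.0, 54.4, 4.16, np.int32(666))]
[125 124 129 131 130 130 120 163 173 173 172 171 168 172 171 173 174 173
 173 171 170 175 134 103 102 103 102 102 104  88  80  80  80  81  79  78
  78 100 103 102 103 102 101 111  92 107 112 110 167 176 173 176 175 173
 172 173 175 173 173 173 174 174 172 175 185 118  85  88  89  83 121 129
 130 129 126] [146 103  63  63 101 114 112 109 158 176 174 173 174 178 138 102  99 101
 102 101 102  99  85  79  80  80  80  78  80  80  79  79  79  79  79  79
  79  81  79  81  78  88  99 103 103 103 102 104 105  78  95 158 174 172
 171 174 173 173 174 174]
body [(605.6, 34.2, 92.4, 63.0, 3.24, np.int32(904))]
jig [(630.1, 35.2, 274.7, 147.5, 7.86, np.int32(3230))]
```

View pics/c1.png

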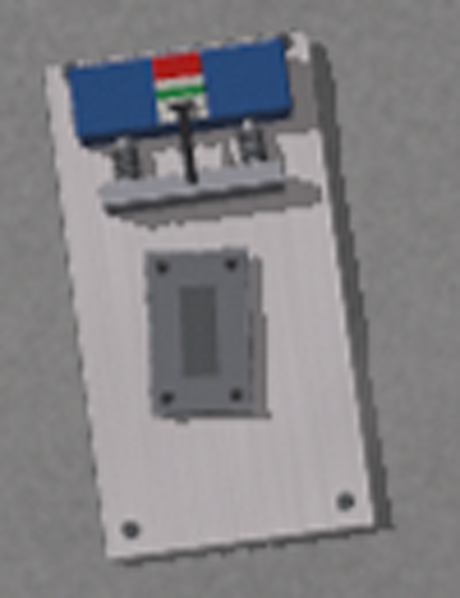

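The crop shows the body squarely placed with corners at about (146,252), (246,248), (252,408) and (152,416) in crop pixels. The pointer is at rest below the green zone. Next I get the refined body and jig axes while the arm starts turning.

Run:
```python
from h import *
d=dict(np.load('top.npz'))
p=d["pixels"].astype(int)
print(p[160,234:266].tolist()[::3],p[176:184,249].tolist())
c=lambda L:np.array(L)/4.6+[205,90]-0.4
def ang(a,b): v=(b-a)[:2];return np.degrees(np.arctan2(v[1],v[0]))
B=world(d,c([(146,252),(246,248),(252,408),(152,416)]),.036)
H=world(d,c([(162,267),(232,265),(236,395),(167,398)]),.036)
J=world(d,c([(108,557),(374,523),(308,33),(48,66)]),.02)
S=world(d,c([(131,530),(345,501)]),.02)
for n,Q in(('B',B),('H',H)): print(n,Q.mean(0)*1000,ang(Q[3],Q[0]),ang(Q[2],Q[1]),ang(Q[2],Q[3])-90,ang(Q[1],Q[0])-90,np.linalg.norm(Q[3]-Q[0]),np.linalg.norm(Q[0]-Q[1]))
print(J*1000,ang(J[0],J[3]),ang(J[1],J[2]),ang(J[1],J[0])-90,ang(S[1],S[0])-90,np.linalg.norm(J[0]-J[3]),np.linalg.norm(J[0]-J[1]))
r=p[...,0];b=p[...,2]
for nm,i in (('b-r',b-r),):print(i[160,230:266],i[140:186,249])
```

```text
[[174, 169, 170], [133, 132, 138], [100, 103, 106], [101, 103, 109], [78, 80, 82], [77, 79, 82], [98, 99, 103], [101, 101, 107], [107, 109, 117], [114, 111, 112], [178, 174, 176]] [[100, 101, 106], [102, 104, 108], [104, 104, 109], [76, 77, 81], [97, 94, 95], [161, 155, 158], [177, 172, 175], [175, 169, 173]]
B [607.89246147  38.77776712  36.        ] 2.4812297115460034 2.3689291352267787 4.727612744519419 2.2858965451818847 0.09044475429138986 0.05501789618742698
H [607.71926141  38.62728177  36.        ] 2.5459130049263865 2.010213359815392 2.624754288682894 1.643300460841786 0.07223522174234684 0.038481394793328086
[[483.73807366  89.27861568  20.        ]
 [503.23693207 -57.86889051  20.        ]
 [777.61116338 -20.79202637  20.        ]
 [759.4127631  125.33496207  20.        ]] 7.4515935080107605 7.695901053700646 7.548419857066804 7.961862635720607 0.27802265108587926 0.14843380361936118
[-3 -3 -2 -3 -4 -4 -4  5  7  8  6  7  7  8  5  3  4  6  4  5  4  4  5  6
  6  6  6  8 10  1 -3 -2 -2 -3 -2 -2] [-3 -3 -3 -4  2  7  7  6  6  7  6  7  5  3  3  5  6  3  4  5  5  6  5  4
  4  5  5  5  4  5  5  5  7  6  8  6  6  6  5  5 -2 -3 -2 -2 -4 -3]
```

>>> send_rows:
  commands: "85 0 0 0 1;85 0 0 0 1;85 0 0 0 1;85 0 0 0 1;85 0 0 0 1;85 0 0 0 1;85 0 0 0 1;85 0 0 0 1;85 0 0 0 1;85 0 0 0 1;85 0 0 0 1;85 0 0 0 1;85 0 0 0 1;85 0 0 0 1;85 0 0 0 1;85 0 0 0 1;85 0 0 0 1;85 0 0 0 1;85 0 0 0 1;85 0 0 0 1"

```text
t: 1.77
tcp_pos: [0.2441, 0.5748, 0.2387]
tool_rot: [0.784, 0.621, -0.001, 0.0]
force: [-0.9, -0.5, 0.5]
finger_gap: 0.996
gripper_force: 0.0
```

>>> send_rows:
  commands: "85 0 0 0 1;85 0 0 0 1;85 0 0 0 1;85 0 0 0 1;85 0 0 0 1;85 0 0 0 1;85 0 0 0 1;85 0 0 0 1;85 0 0 0 1;85 0 0 0 1;85 0 0 0 1;85 0 0 0 0.75"

```text
t: 2.77
tcp_pos: [0.2441, 0.5749, 0.2387]
tool_rot: [0.966, 0.257, -0.001, 0.0]
force: [0.6, 0.0, -0.4]
finger_gap: 0.995
gripper_force: 0.0
```

>>> send_rows:
  commands: "85 0 1 0 0;85 0 1 0 0;85 0 1 0 0;85 0 1 0 0;85 0 1 0 0;85 0 1 0 0;85 0 1 0 0;85 0 1 0 0;85 0 1 0 0;85 0 1 0 0;85 0 1 0 0;85 0 1 0 0;85 0 1 0 0;85 0 1 0 0;85 0 1 0 0;85 0 1 0 0;85 0 1 0 0;85 0 1 0 0;85 0 1 0 0;85 0 1 0 0"

```text
t: 4.43
tcp_pos: [0.4443, 0.2277, 0.239]
tool_rot: [0.966, 0.259, -0.0, -0.0]
force: [1.0, -0.7, 0.5]
finger_gap: 0.993
gripper_force: 0.0
```

>>> send_rows:
  commands: "85 0 1 0 0;85 -0.4 1 0 0;85 -0.4 1 0 0;85 -0.4 1 0 0;85 -0.4 1 0 0;85 -0.4 1 0 0;85 -0.4 1 0 0;85 -0.4 1 0 0;85 -0.4 1 0 0;85 -0.4 1 0 0;85 -0.4 1 0 0;85 -0.4 1 0 0;85 -0.4 1 0 0;85 -0.4 1 0 0;85 -0.4 1 0 0;85 -0.4 1 0 0;85 -0.4 1 0 0;85 -0.4 1 0 0;85 -0.4 1 0 0;85 -0.4 1 0 0"

```text
t: 6.1
tcp_pos: [0.5122, -0.1946, 0.2389]
tool_rot: [0.966, 0.259, -0.0, -0.0]
force: [-0.6, 0.7, -0.2]
finger_gap: 0.992
gripper_force: 0.0
```

>>> send_rows:
  commands: "85 -0.57 0.95 0 0;85 -0.57 0.95 0 0;85 -0.57 0.95 0 0;85 -0.57 0.95 0 0;85 -0.57 0.95 0 0;85 0 0 1 0;85 0 0 1 0;85 0 0 1 0;85 0 0 1 0;85 0 0 1 0;85 0 0 1 0;85 0 0 1 0;85 0 0 1 0;85 0 0 1 0;85 0 0 1 0;85 0 0 0.7 0;85 0 0 0.6 0;85 0 0 0 0"

```text
t: 7.6
tcp_pos: [0.5091, -0.3033, 0.0107]
tool_rot: [0.966, 0.259, -0.001, -0.002]
force: [0.7, -0.3, -0.3]
finger_gap: 0.994
gripper_force: 0.0
```

>>> send_rows:
  commands: "50 0 0 0 0;50 0 0 0 0;50 0 0 0 0;50 0 0 0 0;50 0 0 0 0;50 0 0 0 0;50 0 0 0 0;50 0 0 0 0;50 0 0 0 0"
  grip_force: 50

```text
t: 8.35
tcp_pos: [0.5114, -0.3051, 0.0148]
tool_rot: [0.966, 0.259, 0.001, 0.001]
force: [-0.1, 0.3, 6.1]
finger_gap: 0.636
gripper_force: 53.5
```

The tips touched the bench while closing, so I reopen, rise 8 mm and grip again.

>>> send_rows:
  commands: "70 0 0 0 0;70 0 0 -0.2 0;70 0 0 -0.2 0;70 0 0 0 0;70 0 0 0 0;50 0 0 0 0;50 0 0 0 0;50 0 0 0 0;50 0 0 0 0;50 0 0 0 0;50 0 0 0 0"
  grip_force: 50

```text
t: 9.27
tcp_pos: [0.5105, -0.3044, 0.0212]
tool_rot: [0.966, 0.259, -0.0, -0.0]
force: [0.0, -0.5, -0.4]
finger_gap: 0.59
gripper_force: 0.0
```

Run:
```python
from h import *
d=snap("scene","pics/s1.png")
im=cv2.imread('pics/s1.png')[110:210,140:290];cv2.imwrite('pics/s1c.png',cv2.resize(im,(750,500),interpolation=cv2.INTER_CUBIC))
s=readout.sense();print(s['tcp_pos'],s['finger_gap'],s['gripper_force'],s['force'])
```

```text
[ 0.51053354 -0.30447508  0.02124657] 0.5866569387476196 0.0 [-1.01710359 -0.23601457  0.25009657]
```

View pics/s1c.png

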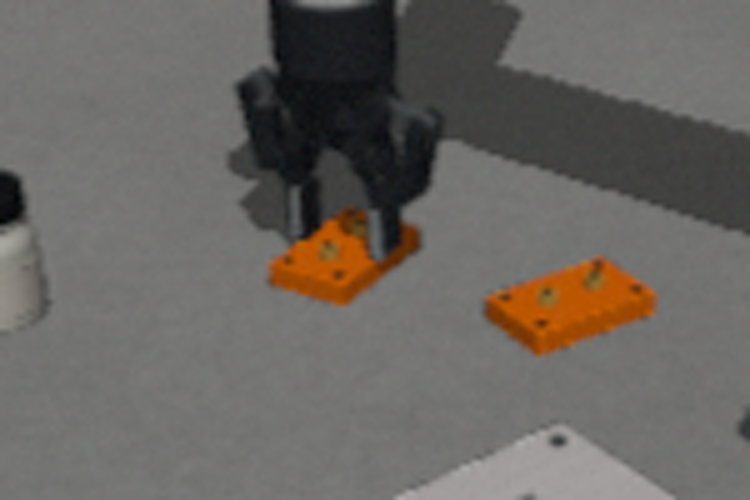

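The tips closed above the cover top, so the first grip height was nearly right. I open, go 11 mm lower and grip.

>>> send_rows:
  commands: "75 0 0 0 0;75 0 0 0 0;75 0 0 0 0;75 0 0 0 0;75 0 0 0.3 0;75 0 0 0.25 0;75 0 0 0 0;50 0 0 0 0;50 0 0 0 0;50 0 0 0 0;50 0 0 0 0;50 0 0 0 0;50 0 0 0 0;50 0 0 0 0"
  grip_force: 50

```text
t: 10.48
tcp_pos: [0.5107, -0.3046, 0.0105]
tool_rot: [0.966, 0.259, 0.0, 0.0]
force: [-0.0, -1.2, 0.6]
finger_gap: 0.636
gripper_force: 54.2
```

>>> send_rows:
  commands: "50 0 0 -0.5 0;50 0 0 -1 0;50 0 0 -1 0;50 0 0 -1 0.99;50 0 0 -1 0.99;50 0 0 -0.5 0.99;50 0 0 0 0.99;50 0 0 0 0.99;50 0 0 0 0.99;50 0 0 0 0.99;50 0 0 0 0"

```text
t: 11.4
tcp_pos: [0.5102, -0.3042, 0.1107]
tool_rot: [1.0, 0.019, -0.0, -0.0]
force: [0.7, -0.1, -1.5]
finger_gap: 0.64
gripper_force: 54.0
```

>>> send_rows:
  commands: "50 0.3 -0.5 0 0;50 0.65 -1 0 0;50 0.65 -1 0 0;50 0.65 -1 0 0;50 0.65 -1 0 0;50 0.65 -1 0 0;50 0.65 -1 0 0;50 0.65 -1 0 0;50 0.65 -1 0 0;50 0.65 -1 0 0;50 0.65 -1 0 0;50 0.65 -1 0 0;50 0.65 -1 0 0;50 0.65 -1 0 0;50 0.65 -1 0 0;50 0.65 -1 0 0;50 0.65 -1 0 0;50 0.35 -0.5 0 0;50 0 0 0 0;50 0 0 0 0"

```text
t: 13.07
tcp_pos: [0.7173, 0.0446, 0.1099]
tool_rot: [1.0, 0.021, -0.001, 0.0]
force: [-0.1, -0.6, -2.1]
finger_gap: 0.634
gripper_force: 54.0
```

Run:
```python
from h import *
s=readout.sense();print(s['tcp_pos'],Rot.from_quat(s['tool_rot']).as_matrix()[:,0],s['finger_gap'],s['gripper_force'],s['force'])
d=snap("scene","pics/s2.png")
R=Rot.from_quat(d["rotation"]).as_matrix()
im=cv2.imread('pics/s2.png')[130:280,140:320];cv2.imwrite('pics/s2c.png',cv2.resize(im,(720,600),interpolation=cv2.INTER_CUBIC))
# top: held cover visible ends
t=snap("top","pics/t2.png");
b=orange(t);print(rect(t,b,s['tcp_pos'][2]-.0105+.016))
```

```text
[0.71729618 0.04458356 0.10994312] [ 0.99912688  0.04175247 -0.00148507] 0.633532694047712 53.96714508533478 [-0.08155545 -0.58550307 -2.09794154]
[(845.9, -65.0, 87.7, 16.8, -72.71, np.int32(251)), (426.6, -160.5, 80.0, 49.6, 3.85, np.int32(631))]
```

View pics/s2c.png

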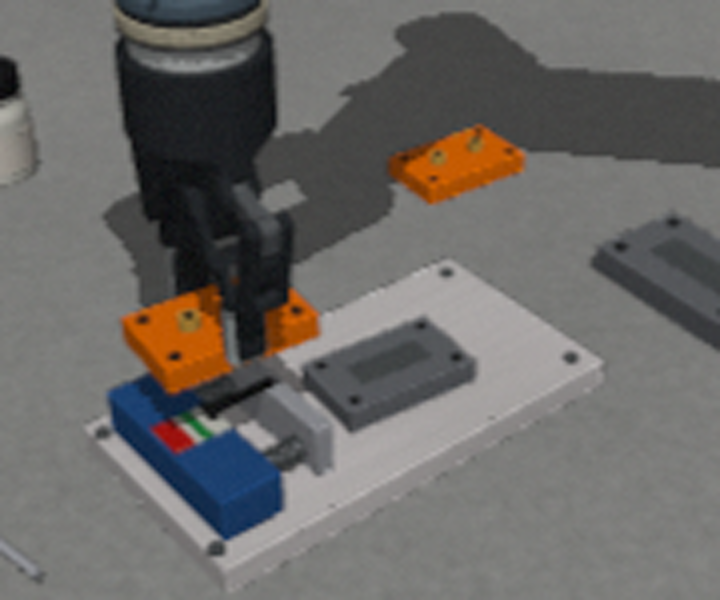

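The cover hovers 110 mm too far along (my arithmetic slip), and nothing was touched. I bring it back over the body and lower it to about 12 mm above it.

>>> send_rows:
  commands: "50 -0.5 0 0 0;50 -1 0.08 0 0;50 -1 0 0 0;50 -1 0 0 0;50 -1 0 0 0;50 -0.7 0 0 0;50 -0.28 0 0 0;50 0 0 0.5 0;50 0 0 0.8 0;50 0 0 0.7 0;50 0 0 0.5 0;50 0 0 0 0;50 0 0 0 0"

```text
t: 14.25
tcp_pos: [0.6088, 0.0377, 0.0594]
tool_rot: [1.0, 0.02, -0.0, -0.0]
force: [-0.5, -0.2, -0.9]
finger_gap: 0.637
gripper_force: 53.9
```

Run:
```python
from h import *
s=readout.sense();print(s['tcp_pos'],Rot.from_quat(s['tool_rot']).as_matrix()[:,0],s['finger_gap'],s['force'])
d=snap("scene","pics/s3.png")
im=cv2.imread('pics/s3.png')[170:270,190:310];cv2.imwrite('pics/s3c.png',cv2.resize(im,(720,600),interpolation=cv2.INTER_CUBIC))
```

```text
[0.60877301 0.03770847 0.05940843] [ 9.99238932e-01  3.89969412e-02 -8.91541003e-04] 0.6374677666647378 [-0.49450655 -0.24631004 -0.90038594]
```

View pics/s3c.png

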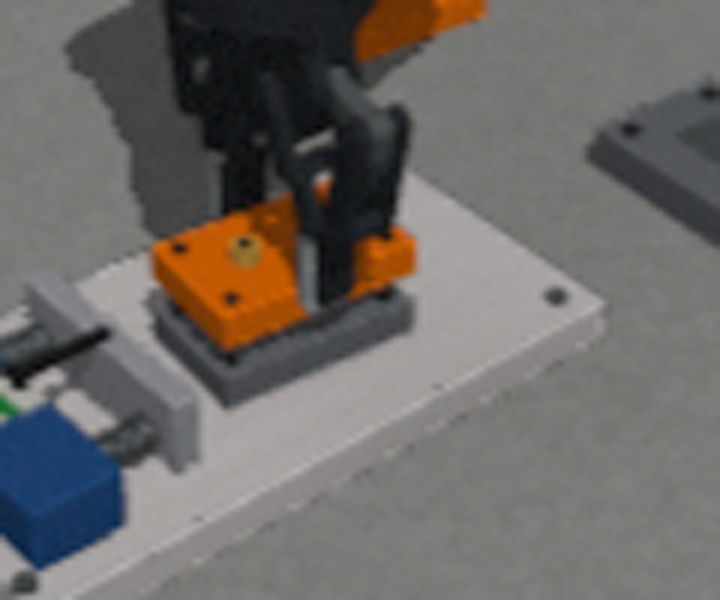

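The cover is about 13 mm above the body, with its front bottom corner at (230,352) over the body's top corner at (229,372). I check the offset.

Run:
```python
from h import *
d=dict(np.load('scene.npz'))
c=lambda L:np.array(L)/6+[190,170]-.42
C=world(d,c([(154,248),(231,323),(416,238)]),.0649)[:,:2]*1000
C2=world(d,c([(156,277),(231,350),(415,270)]),.0489)[:,:2]*1000
B=world(d,c([(156,298),(229,373),(413,297)]),.036)[:,:2]*1000
B2=world(d,c([(157,331),(230,409),(413,330)]),.020)[:,:2]*1000
for Q in(C,C2,B,B2): 
    v=Q[1]-Q[2];print(Q.round(1).tolist(),((Q[0]+Q[2])/2).round(1),np.degrees(np.arctan2(v[1],v[0])).round(2),np.linalg.norm(v),np.linalg.norm(Q[1]-Q[0]))
```

```text
[[655.2, 15.8], [652.6, 72.3], [563.7, 63.2]] [609.4  39.5] 5.85 89.31426511891037 56.616273060368705
[[653.9, 13.8], [651.0, 68.9], [563.5, 63.1]] [608.7  38.4] 3.83 87.62916640238159 55.200859321056335
[[652.9, 10.8], [650.9, 66.7], [564.4, 63.6]] [608.7  37.2] 2.06 86.50515915350596 55.934361466985095
[[653.6, 11.7], [652.0, 68.9], [564.7, 64.8]] [609.1  38.3] 2.66 87.37979261331546 57.20700707830756
```

Aligned within about 1 mm. I lower it gently.

>>> send_rows:
  commands: "50 0 0 0.3 0;50 0 0 0.2 0;50 0 0 0.05 0;50 0 0 0.05 0;50 0 0 0 0;50 0 0 0 0"

```text
t: 14.8
tcp_pos: [0.6086, 0.0381, 0.0485]
tool_rot: [1.0, 0.02, 0.0, 0.0]
force: [-0.1, -0.0, -2.0]
finger_gap: 0.634
gripper_force: 54.0
```

>>> send_rows:
  commands: "50 0 0 0.05 0;50 0 0 0.05 0;50 0 0 0 0;50 0 0 0 0"

```text
t: 15.13
tcp_pos: [0.6087, 0.038, 0.0465]
tool_rot: [1.0, 0.02, 0.0, 0.0]
force: [0.2, 0.5, 0.2]
finger_gap: 0.641
gripper_force: 54.0
```

>>> send_rows:
  commands: "50 0 0 0.04 0;50 0 0 0 0;50 0 0 0 0"

```text
t: 15.38
tcp_pos: [0.6088, 0.0381, 0.0464]
tool_rot: [1.0, 0.02, 0.0, 0.0]
force: [-1.7, 0.8, 5.9]
finger_gap: 0.642
gripper_force: 54.7
```

The cover is laid. I release it, lift, turn to the jig's yaw and move behind the pair.

>>> send_rows:
  commands: "50 0 0 -0.04 0;60 0 0 0 0;66 0 0 0 0;72 0 0 0 0;72 0 0 0 0;72 0 0 0 0;72 0 0 -0.4 0;72 0 0 -0.8 0;72 0 0 -0.9 0;72 0 0 -0.9 0;25 0 0 0 -0.66;25 0 0 0 -0.66;25 -0.5 0 0 0;25 -1 0 0 0;25 -1 0 0 0;25 -1 0 0 0;25 -0.5 0 0 0;25 0 0 0 0"

```text
t: 16.88
tcp_pos: [0.5262, 0.0278, 0.1066]
tool_rot: [0.998, 0.066, -0.002, -0.0]
force: [-0.4, 0.5, 0.1]
finger_gap: 0.298
gripper_force: 0.0
```

Run:
```python
from h import *
s=readout.sense();print(s['tcp_pos'],Rot.from_quat(s['tool_rot']).as_matrix()[:,0],s['finger_gap'],s['force'])
t=snap("top","pics/t4.png");s4=snap("scene","pics/s4.png")
print(rect(t,orange(t),.052))
a=cv2.imread('pics/t4.png')[90:220,205:305];b=cv2.imread('pics/s4.png')[170:270,190:310]
cv2.imwrite('pics/m4.png',np.hstack([cv2.resize(a,(320,416)),cv2.resize(b,(480,416),interpolation=cv2.INTER_CUBIC)]))
```

```text
[0.52618014 0.02777892 0.10664694] [ 0.99138937  0.13089805 -0.00358049] 0.2983770834831231 [-0.3639863   0.51200979  0.1167241 ]
[(624.8, 37.9, 54.7, 50.0, -89.77, np.int32(368))]
```

View pics/m4.png

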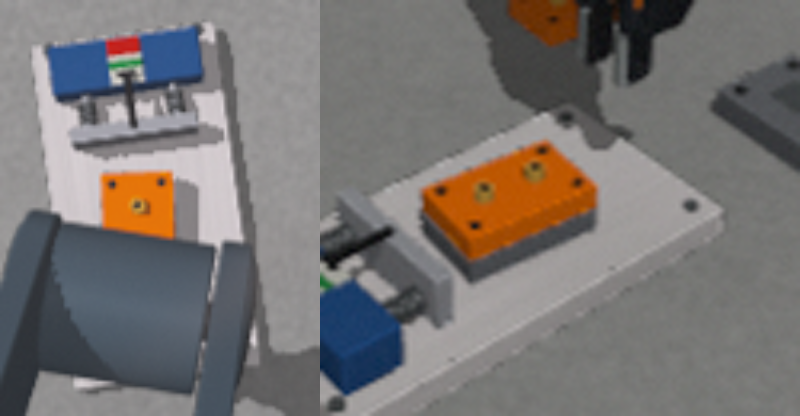

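The cover lies square on the body in both views. I descend behind the pair to TCP z of about 0.034.

>>> send_rows:
  commands: "25 0 0 0.5 0;25 0 0 1 0;25 0 0 1 0;25 0 0 0.8 0;25 0 0 0.3 0;25 0 0 0 0;25 0 0 0 0"

```text
t: 17.57
tcp_pos: [0.5298, 0.0276, 0.0339]
tool_rot: [0.998, 0.066, 0.0, 0.0]
force: [0.5, -0.4, 0.2]
finger_gap: 0.298
gripper_force: 0.0
```

>>> send_rows:
  commands: "25 0.3 0 0 0;25 0.3 0 0 0;25 0.2 0 0 0;25 0.15 0 0 0;25 0.15 0 0 0;25 0.15 0 0 0;25 0.15 0 0 0;25 0.15 0 0 0;25 0.15 0 0 0;25 0.15 0 0 0;25 0.15 0 0 0;25 0 0 0 0;25 0 0 0 0"

```text
t: 18.65
tcp_pos: [0.57, 0.0329, 0.0343]
tool_rot: [0.998, 0.066, 0.001, 0.0]
force: [-1.7, 0.4, -0.3]
finger_gap: 0.294
gripper_force: 0.2
```

Moving with friction of about 1.5 N. I continue 11 mm in small steps and watch the force.

>>> send_rows:
  commands: "25 0.1 0 0 0;25 0.1 0 0 0;25 0.1 0 0 0;25 0.1 0 0 0;25 0.08 0 0 0;25 0.07 0 0 0;25 0 0 0 0;25 0 0 0 0"

```text
t: 19.32
tcp_pos: [0.5804, 0.0343, 0.0342]
tool_rot: [0.998, 0.066, 0.001, 0.0]
force: [-0.5, 0.5, -0.6]
finger_gap: 0.293
gripper_force: 0.4
```

Run:
```python
from h import *
s=readout.sense();print(s['tcp_pos'],s['finger_gap'],s['force'])
t=snap("top","pics/t5.png");s4=snap("scene","pics/s5.png")
a=cv2.imread('pics/t5.png')[90:170,205:285];b=cv2.imread('pics/s5.png')[190:270,160:260]
cv2.imwrite('pics/m5.png',np.hstack([cv2.resize(a,(350,350),interpolation=cv2.INTER_CUBIC),cv2.resize(b,(438,350),interpolation=cv2.INTER_CUBIC)]))
```

```text
[0.58038606 0.03426486 0.03423733] 0.29279157151032276 [-0.46002555  0.47855778 -0.6351537 ]
```

View pics/m5.png

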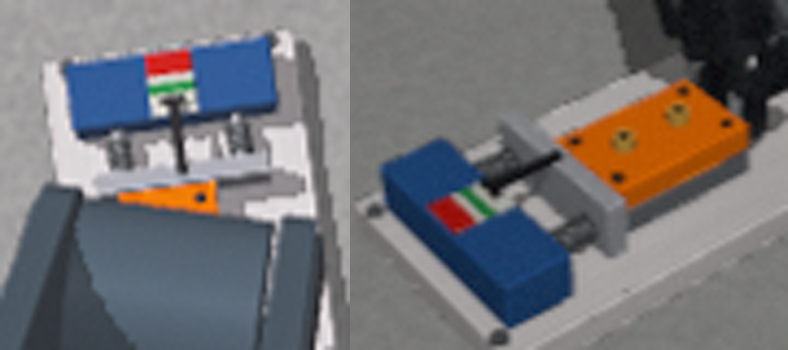

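The pair is square and just about touching the stop, with the pointer still at rest. I press on in 1 mm steps.

>>> send_rows:
  commands: "25 0.05 0 0 0;25 0.05 0 0 0;25 0.05 0 0 0;25 0.05 0 0 0;25 0 0 0 0;25 0 0 0 0;25 0 0 0 0"

```text
t: 20.0
tcp_pos: [0.5816, 0.0347, 0.0344]
tool_rot: [0.998, 0.066, -0.002, -0.0]
force: [-5.4, -1.0, 4.6]
finger_gap: 0.296
gripper_force: 3.0
```

```bash
cat > meas.py <<'E'
from h import *
import sys
u=np.array([.991,.132,0])
def proj(d,P):
    R=Rot.from_quat(d["rotation"]).as_matrix();q=np.array(d["intrinsics"])@(R.T@(P-np.array(d["eye"])));return q[:2]/q[2]
def patch(d,s,L,Wd,z,o=np.array([621,32.7,0])/1000):
    # orthorectified patch along jig axes, 0.25mm/px, at height z
    v=np.array([-u[1],u[0],0]);g=[]
    xs=np.arange(L[0],L[1],.25);ys=np.arange(Wd[0],Wd[1],.25)
    M=[proj(d,o+(xx*u+yy*v)/1000+[0,0,z]) for xx,yy in ((L[0],Wd[0]),(L[1],Wd[0]),(L[1],Wd[1]),(L[0],Wd[1]))]
    H=cv2.getPerspectiveTransform(np.float32(M),np.float32([(0,0),(len(xs),0),(len(xs),len(ys)),(0,len(ys))]))
    return cv2.warpPerspective(np.array(d["pixels"]),H,(len(xs),len(ys)),flags=cv2.INTER_CUBIC)
def dark_tip(d,yr):
    p=patch(d,0,(70,145),yr,.053);return p
s=readout.sense();print(s['tcp_pos'],s['force'])
for n in('top','scene'):
    ref=cv2.imread('pics/t5.png' if n=='top' else 'pics/s5.png')[:,:,::-1]
    d=snap(n,f'pics/{n}_{s["t"]:.1f}.png')
    r=dict(d);r['pixels']=np.ascontiguousarray(ref)
    a=patch(r,0,(56,84),(-52,52),.055);b=patch(d,0,(40,108),(-52,52),.055)
    for nm,(y0,y1) in dict(all=(0,416),lo=(0,120),hi=(300,416)).items():
        res=cv2.matchTemplate(b[y0:y1],a[y0:y1],cv2.TM_CCOEFF_NORMED)[0]
        print(n,nm,'stop shift mm',res.argmax()*.25-16,res.max().round(3))
E
python3 meas.py
```

```text
[0.58158982 0.03467583 0.03436602] [-5.44718439 -1.0218916   4.56785474]
top all stop shift mm 1.25 0.927
top lo stop shift mm 1.5 0.928
top hi stop shift mm 1.75 0.901
scene all stop shift mm 1.25 0.992
scene lo stop shift mm 1.25 0.982
scene hi stop shift mm 1.25 0.99
```

>>> send_rows:
  commands: "25 0 0 0 0;25 0 0 0 0;25 0 0 0 0;25 0 0 0 0;25 0 0 0 0;25 0 0 0 0"

```text
t: 20.6
tcp_pos: [0.5816, 0.0347, 0.0343]
tool_rot: [0.998, 0.066, -0.002, -0.0]
force: [-6.8, -1.3, 4.6]
finger_gap: 0.292
gripper_force: 3.0
```

```bash
python3 meas.py
```

```text
[0.58161993 0.03466365 0.03433845] [-6.75537797 -1.25502523  4.60710565]
top all stop shift mm 1.25 0.927
top lo stop shift mm 1.5 0.927
top hi stop shift mm 1.75 0.901
scene all stop shift mm 1.25 0.992
scene lo stop shift mm 1.25 0.982
scene hi stop shift mm 1.25 0.99
```

>>> send_rows:
  commands: "25 0.05 0 -0.03 0;25 0.05 0 -0.03 0;25 0.05 0 0 0;25 0 0 0 0;25 0 0 0 0;25 0 0 0 0;25 0 0 0 0"

```text
t: 21.28
tcp_pos: [0.5853, 0.0351, 0.0349]
tool_rot: [0.998, 0.066, -0.002, -0.0]
force: [-5.1, -2.1, -2.0]
finger_gap: 0.296
gripper_force: 2.5
```

```bash
python3 meas.py
python3 - <<'E'
from h import *
print({k:np.round(v,3) for k,v in readout.sense().items() if k in('ft_torque','qd','gripper_force')})
a=cv2.imread('pics/s5.png')
import glob,os
f=max(glob.glob('pics/scene_*'),key=os.path.getmtime)
b=cv2.imread(f)[190:270,160:260];c=cv2.imread(f)[130:240,200:310]
cv2.imwrite('pics/m6.png',np.hstack([cv2.resize(b,(438,350),interpolation=cv2.INTER_CUBIC),cv2.resize(c,(350,350),interpolation=cv2.INTER_CUBIC)]))
E
```

```text
[0.58532793 0.03511813 0.03485448] [-5.07782393 -2.11608814 -1.97993427]
top all stop shift mm 4.75 0.89
top lo stop shift mm 4.75 0.905
top hi stop shift mm 5.25 0.858
scene all stop shift mm 5.0 0.991
scene lo stop shift mm 5.25 0.97
scene hi stop shift mm 5.0 0.99
{'qd': array([ 0.   ,  0.   ,  0.001, -0.001, -0.   , -0.   ]), 'ft_torque': array([-0.358,  0.804,  0.034]), 'gripper_force': np.float64(2.454)}
```

View pics/m6.png

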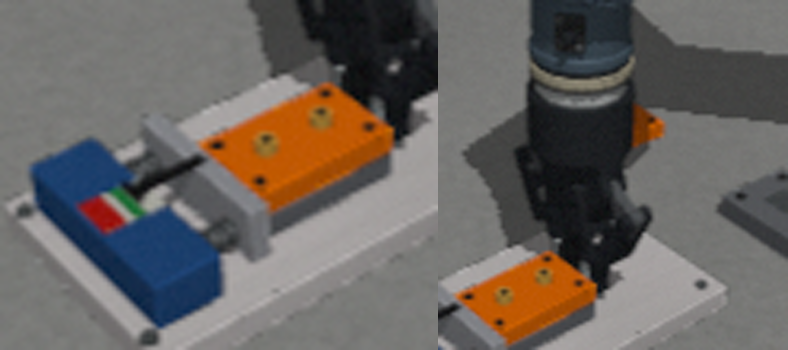

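The pointer is just inside the green zone and the pair is flush, at about 5 mm. I push about 2 mm more.

>>> send_rows:
  commands: "25 0.05 0 0 0;25 0.05 0 0 0;25 0 0 0 0;25 0 0 0 0;25 0 0 0 0;25 0 0 0 0;25 0 0 0 0"

```text
t: 21.97
tcp_pos: [0.5864, 0.0353, 0.0347]
tool_rot: [0.998, 0.066, -0.003, -0.0]
force: [-6.5, -2.5, -0.7]
finger_gap: 0.293
gripper_force: 3.1
```

```bash
python3 meas.py; sed 's#pics/t5.png#pics/t4.png#;s#pics/s5.png#pics/s4.png#' meas.py > m2.py; python3 m2.py|grep shift
```

```text
[0.58643046 0.03531769 0.03465235] [-6.50930761 -2.49032973 -0.68056396]
top all stop shift mm 5.75 0.824
top lo stop shift mm 5.75 0.845
top hi stop shift mm 6.5 0.783
scene all stop shift mm 6.0 0.991
scene lo stop shift mm 6.0 0.959
scene hi stop shift mm 6.0 0.99
top all stop shift mm 6.25 0.744
top lo stop shift mm 6.0 0.835
top hi stop shift mm 6.25 0.816
scene all stop shift mm 11.75 0.672
scene lo stop shift mm 6.25 0.957
scene hi stop shift mm 11.25 0.538
```

>>> send_rows:
  commands: "25 0.04 0 0 0;25 0.04 0 0 0;25 0 0 0 0;25 0 0 0 0;25 0 0 0 0;25 0 0 0 0;25 0 0 0 0;25 0 0 0 0;25 0 0 0 0"

```text
t: 22.92
tcp_pos: [0.5872, 0.0355, 0.0345]
tool_rot: [0.998, 0.066, -0.004, -0.0]
force: [-7.9, -3.7, -1.0]
finger_gap: 0.291
gripper_force: 3.7
```

```bash
python3 meas.py
python3 - <<'E'
from h import *
import glob,os
f=lambda n:cv2.imread(max(glob.glob(f'pics/{n}_*'),key=os.path.getmtime))
cv2.imwrite('pics/m7.png',np.hstack([cv2.resize(f('top')[90:170,205:285],(350,350),interpolation=cv2.INTER_CUBIC),cv2.resize(f('scene')[190:270,160:260],(438,350),interpolation=cv2.INTER_CUBIC)]))
E
```

```text
[0.58720026 0.03545921 0.0344985 ] [-7.89381672 -3.67109103 -0.99535285]
top all stop shift mm 6.75 0.792
top lo stop shift mm 6.75 0.84
top hi stop shift mm 7.5 0.729
scene all stop shift mm 6.75 0.99
scene lo stop shift mm 6.75 0.953
scene hi stop shift mm 6.75 0.991
```

View pics/m7.png

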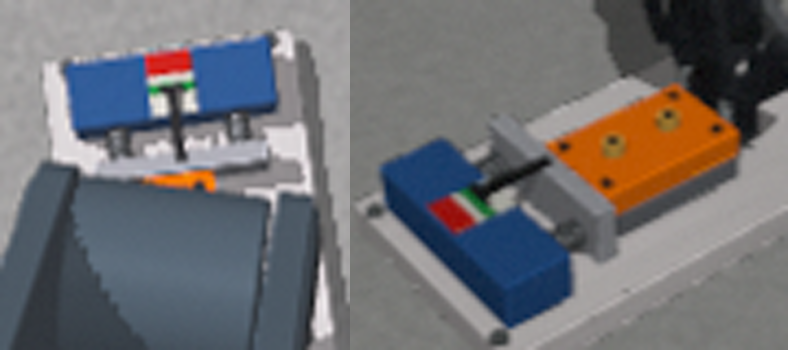

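The pointer stands in the middle of the green zone, with the stop at about 6.9 mm. The pair is square and flush and the push is steady, so I hand it in.

```bash
python3 -c "
from station import sign_off
print(sign_off())"
```

```text
the job is handed in; nothing more can be done
None
```

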